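# Lay out the trailer-roller sample set on its display board

## Task

Set out the sample set of yellow trailer-roller parts on the long plywood display board: stand the tall roller centred on the square wooden block, with the end bell centred flat on top of it; stand the waisted roller centred on the round steel flange; and stand the short roller directly on the board, halfway between block and flange. Let go of everything, and leave the small carton, the tin and the U-bolt on the counter where they are.

Things in the scene. Friction and masses are not known exactly. Their poses are not given: they have to be found in the camera images.
- tall_roller: the tall roller: yellow ribbed cylinder standing upright, 58 mm diameter, 84 mm high (0.22 kg), with flat ends; its top shows only a small dark bore with a thin white edge. Ribs stand 0.6 mm proud. Origin at the centre of its underside, z up along its axis
- short_roller: the short roller: the same yellow ribbed cylinder but only 34 mm high, 58 mm diameter (0.09 kg), standing upright; its top shows a broad white hub face, 38 mm across, round a dark bore. Origin at the centre of its underside, z up
- waisted_roller: the waisted roller: smooth yellow hourglass standing upright, 72 mm high (0.15 kg); its top and bottom rims are cylinders of 60 mm diameter and 16 mm high, and it narrows to 40 mm diameter at mid-height; its top shows four short dark slots, like a cross, round the bore. Origin at the centre of its underside, z up
- end_bell: the end bell: small smooth yellow cap, 50 mm diameter, 28 mm high (0.05 kg), lying flat side down; straight-sided for the lowest 18 mm, then tapering to a flat top of 28 mm diameter. Origin at the centre of its underside, z up
- board: the plywood display board, fixed to the counter: 110 mm (its x) by 370 mm (its y) by 12 mm thick. Origin at the centre of its underside, z up. Block and flange are fixed on its top 125 mm to either side of its centre along its y (which is at which end varies), so the board's centre is the halfway point
- block: the square dark wooden block fixed on the board near one end, 80 x 80 mm and 20 mm high. Origin at the centre of its underside (12 mm above the counter), z up
- flange: the round steel flange fixed on the board near the other end, 90 mm diameter and 8 mm high, flat on top, with small dark bolt holes near its rim. Origin at the centre of its underside (12 mm above the counter), z up
- carton: bystander: a small closed cardboard carton, 50 x 60 mm and 45 mm high, loose on the counter; leave it alone. Origin at the centre of its underside
- tin: bystander: a round tin with a blue label, 54 mm diameter, 70 mm high, standing loose on the counter; leave it alone. Origin at the centre of its underside
- u_bolt: bystander: a steel U-bolt lying flat and loose on the counter, about 78 x 62 mm, of 10 mm rod; leave it alone. Origin on the counter at about the middle of the U, its x towards the bend
Not all that is in view belongs to the job. Leave any pink or purple look-alike of the waisted_roller alone.

How it is judged (in metres and radians):
At the end, for the whole second after the job is handed in: Upright (0.1 rad), at rest: tall roller on the block within 12 mm of its centre; end bell on the tall roller within 10 mm of its axis; waisted roller on the flange within 12 mm of its centre; short roller on the board within 15 mm of halfway between block and flange (horizontal distance between tall_roller and block below 0.012 m and z of tall_roller in the frame of block between 0.014 and 0.026 m and angle between each of tall_roller, waisted_roller, short_roller, end_bell's own z axis and vertical below 0.1 rad and linear speed of each of tall_roller, waisted_roller, short_roller, end_bell below 0.02 m/s and angular speed of each of tall_roller, waisted_roller, short_roller, end_bell below 0.2 rad/s and horizontal distance between waisted_roller and flange below 0.012 m and z of waisted_roller in the frame of flange between 0.002 and 0.014 m and horizontal distance between short_roller and board below 0.015 m and z of short_roller in the frame of board between 0.006 and 0.018 m and horizontal distance between end_bell and tall_roller below 0.01 m and z of end_bell in the frame of tall_roller between 0.078 and 0.09 m); the robot touches nothing.
It fails at once if the carton is shifted more than 30 mm or tipped (distance of carton from where it was at the start of the episode above 0.03 m or angle between carton's own z axis and vertical above 0.4 rad).
It fails at once if the tin is shifted more than 30 mm or tipped (distance of tin from where it was at the start of the episode above 0.03 m or angle between tin's own z axis and vertical above 0.4 rad).
It fails at once if the U-bolt is shifted more than 30 mm or tipped (distance of u_bolt from where it was at the start of the episode above 0.03 m or angle between u_bolt's own z axis and vertical above 0.4 rad).
It also fails if it takes over 109 s, if anything falls off the work surface, if the arm or the gripper's body presses on something with over 40 N, if the wrist force passes 120 N, or if a joint passes its speed limit or range.

## Robot

A 6-joint arm with a two-finger parallel gripper is mounted at the origin on the work surface. World frame = base frame: x ahead of the robot, y to its left, z up, the work surface at z = 0. Lengths are in mm, angles in rad, forces in N, time in s.
With the tool pointing down it reaches from about 300 to 775 mm from the base axis. Payload 14.6 kg.
Tool frame: the origin (TCP) lies between the finger pads; the fingertips stand ahead of it and the grasp point (between the pads) lies 11 mm behind it (manip.finger_overhang is the z of the fingertips in the tool frame, in mm); z points along the fingers, y is the line along which they close (so a half turn about z gives the same grasp; the last joint's range is limited). The gripper opens to 94 mm and grips with 3 to 60 N. Pads are 16 mm wide; open, the fingers measure 119 mm over their backs; the gripper's body (75 mm by 177 mm) begins 78 mm behind the grasp point.
Start: joints at [-1.385, 0.3, 1.521, -0, 1.321, -0.067], TCP at [137.557, -532.51, 213.446] pointing down, gripper open.
Joint ranges: [-3.03, 3.03], [-0.79, 2.21], [0.23, 2.52], [-1.04, 4.18], [0, 3.07], [-2.55, 2.55]. Speed limits (rad/s): [2.22, 2.22, 2.57, 3.14, 3.14, 3.14].

## Interface

Orientations are given as [roll, pitch, yaw] about the fixed x, y, z axes, in that order (R = Rz(yaw) Ry(pitch) Rx(roll)).
In Python, from cell import manip gives the robot as it stands.
- The arm moves only by the tool jog_arm, never from a script. Its argument "series" is a list of rows, each a list of 7 numbers: the shift along the world's x, y, z as a fraction of full scale, then the turn, a rotation vector about the world's x, y, z as a fraction of full scale, then the closure, from 0 (fully open) to 1 (shut). In form: [[dx, dy, dz, wx, wy, wz, fingers], ...]. A call has 1 to 8 rows; each row is the pose to reach, as a shift and turn from the pose commanded when the call began; what a row does not reach only later rows make up. Full scale, the value 1, is 120 mm for a shift and 90 degrees for a turn. A row lasts 1/12 s, in which the tool goes at most 41.7 mm and 7.16 degrees, less where a joint would pass 70% of its speed; a pose out of reach is approached as far as the arm can. A call with a number of a shift or a turn outside -1 to 1 is refused whole. A call with a gripper value outside its range is refused whole. The fingers move at their own pace and stop on an object; "grip_force" is the grip in N (left out, the last holds). Time passes only in rows, so rows that repeat a pose let the fingers close. It gives the time, the measured TCP pose, the force, the opening and the grip force at its end, in the units of the state.
- manip.read_state(): the state, without advancing time (a new reading comes with each control period).
- manip.camera(name): name is "scene" or "top"; returns a dict with "frame" (420x560x3 uint8, red, green, blue), "vfov" (degrees; the focal length in pixels is half the picture's height over the tangent of half this angle, whatever the lens; pixels are square), "cx", "cy" (the principal point, pixels), "R" (3x3) and "t" (3): a world point X has camera coordinates R X + t. Camera axes: x right, y down, z forward; pixel columns grow to the right and rows downward; lengths in mm; the calibration is good to about 2 mm. A picture is of the moment at which its call begins. There is no depth.
- manip.sign_off(): hands the job in; it is judged then, once.
The state is a dict: "clock": time; "joints": joint angles; "qd": joint speeds; "effort": joint torques, N m; "eef_pos": TCP position; "eef_rot": TCP orientation; "wrist_force": force on the tool from outside, world axes, zero at the start; "moment": the same for the moment, N m; "finger_gap": finger opening in mm; "finger_force": force on a finger pad.
Only numpy, scipy, OpenCV 4.12 (cv2) and the standard library are available. Lean on these libraries where they do the work, as an engineer would, in place of code of your own. Each camera call takes 0.05 s, during which the arm holds its last target. There are 200 camera calls.

## Working session

There is one attempt and no reset: what is moved stays moved. The work goes in short steps, Python scripts to look and compute and a tool call to move; the robot and the scene stay as the last step left them, time stands still between calls to the robot, and variables do not carry over. Pictures are saved under pics/ and viewed, at most 14 in all, crops included, and the job is handed in when it is done.

Besides the shell and the picture viewer there is one more tool, called after "Request:" by a JSON object that holds its "op" and its "data", one argument or row to a line. jog_arm: Moves the arm, as the interface text tells. Its arguments: {"type":"object","properties":{"series":{"type":"array"},"grip_force":{"type":"number"}},"required":["series"]}

```bash
mkdir -p pics; ls; cat > h.py <<'E'
import numpy as np, cv2
from cell import manip
def cam(n):
    c=manip.camera(n); c['f']=210/np.tan(np.radians(c['vfov'])/2); c['R']=np.array(c['R']);c['t']=np.array(c['t']); return c
def ray(c,u,v,z):
    d=c['R'].T@np.array([(u-c['cx'])/c['f'],(v-c['cy'])/c['f'],1]); o=-c['R'].T@c['t']
    return o+d*(z-o[2])/d[2]
def proj(c,X):
    p=c['R']@np.array(X,float)+c['t']; return c['f']*p[0]/p[2]+c['cx'],c['f']*p[1]/p[2]+c['cy']
def save(c,n): cv2.imwrite('pics/'+n,c['frame'][:,:,::-1])
E
python3 - <<'E'
from h import *
for n in('scene','top'):
    c=cam(n); save(c,n+'0.png'); print(n,c['vfov'],c['cx'],c['cy'],-c['R'].T@c['t'],c['R'].round(3).tolist(),[k for k in c])
print(manip.read_state(), manip.finger_overhang)
E
```

```text
pics
scene 51.02062524299713 284.7812196233494 212.5983334571976 [1284.06831884  250.24004159  970.38539762] [[-0.213, 0.977, -0.02], [0.755, 0.152, -0.638], [-0.62, -0.151, -0.77]] ['frame', 'vfov', 'cx', 'cy', 'R', 't', 'f']
top 46.94068365123836 281.2666912209131 207.99222897488804 [ 413.6951274    51.89618602 1132.36359176] [[-0.007, -1.0, -0.016], [-0.992, 0.009, -0.128], [0.128, 0.015, -0.992]] ['frame', 'vfov', 'cx', 'cy', 'R', 't', 'f']
{'clock': 0.1, 'joints': array([-1.38455792e+00,  3.00395824e-01,  1.52152639e+00,  2.13322855e-05,
        1.32067268e+00, -6.66196419e-02]), 'qd': array([ 0.00104627, -0.00219679, -0.00204171,  0.00027969, -0.00033723,
       -0.0011711 ]), 'effort': array([ 1.45580070e-03, -5.32646549e+01, -3.53282619e+01,  7.10033672e-02,
        2.34873604e-02, -6.36949471e-05]), 'eef_pos': array([ 137.54522434, -532.29299142,  212.95074361]), 'eef_rot': array([-3.14059401e+00, -8.73368918e-05,  2.52852715e-01]), 'wrist_force': array([ 1.2163954 , -0.15756853,  0.40542299]), 'moment': array([ 0.01216742, -0.05054296,  0.00068198]), 'finger_force': 0.0, 'finger_gap': 93.76701319704483} 8.0
```

View pics/scene0.png

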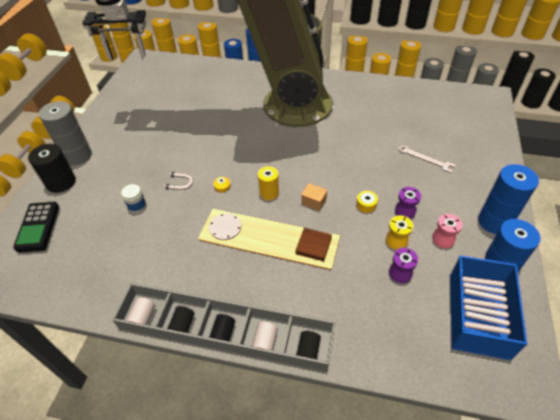

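View pics/top0.png

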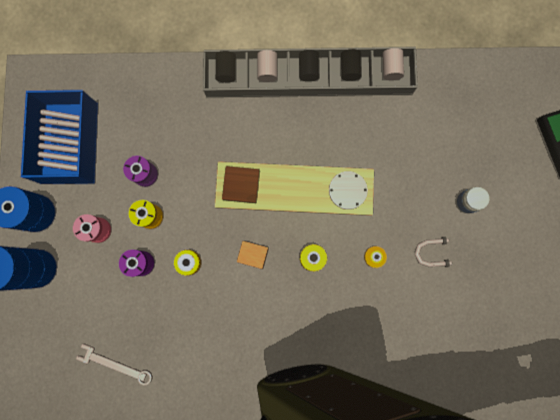

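The top view shows tall (314,257), bell (376,257), short (187,263), carton (253,254), block (241,184) and flange (348,190). The hourglass candidates are yellow (142,213), purple (140,170) and (135,263), and pink (88,228). Only (142,213) is yellow with four slots, so it is the waisted roller. I'll confirm that in a crop and measure.

```bash
cat > meas.py <<'E'
from h import *
def blobs(c,lo,hi,amin=60):
    hsv=cv2.cvtColor(c['frame'],cv2.COLOR_RGB2HSV); m=cv2.inRange(hsv,lo,hi)
    m=cv2.morphologyEx(m,cv2.MORPH_CLOSE,np.ones((3,3)))
    return [k for k in cv2.findContours(m,cv2.RETR_EXTERNAL,cv2.CHAIN_APPROX_NONE)[0] if cv2.contourArea(k)>amin]
E
python3 - <<'E'
from meas import *
for n in('top','scene'):
    c=cam(n); print(n)
    f=c['frame']
    for k in blobs(c,(18,120,90),(35,255,255)):
        (u,v),r=cv2.minEnclosingCircle(k); x,y,w,h=cv2.boundingRect(k)
        print('Y',round(u,1),round(v,1),round(r,1),(x,y,w,h),cv2.contourArea(k))
    if n=='top':
        big=cv2.resize(f[130:300,60:410,::-1],None,fx=2.2,fy=2.2,interpolation=cv2.INTER_CUBIC); cv2.imwrite('pics/crop1.png',big)
        hsv=cv2.cvtColor(f,cv2.COLOR_RGB2HSV)
        for p in[(270,200),(241,184),(348,190),(142,205),(187,255),(314,248),(376,265),(253,254)]: print(p,hsv[p[1],p[0]])
E
```

```text
top
Y 186.3 262.3 13.2 (174, 250, 26, 26) 501.5
Y 375.1 256.6 11.3 (364, 246, 23, 22) 366.0
Y 312.8 257.5 13.9 (299, 244, 28, 28) 559.0
Y 145.3 214.2 17.4 (128, 200, 35, 29) 725.0
(270, 200) [ 28 110 186]
(241, 184) [ 12 160 102]
(348, 190) [ 30  27 186]
(142, 205) [ 30 255 178]
(187, 255) [110  26 209]
(314, 248) [ 31 222 193]
(376, 265) [ 25 255 187]
(253, 254) [ 16 158 189]
scene
Y 398.7 232.3 17.6 (386, 215, 27, 35) 633.5
Y 366.6 201.5 11.4 (357, 191, 21, 22) 354.5
Y 312.7 192.9 8.7 (304, 185, 18, 15) 60.5
Y 221.3 183.7 8.5 (213, 177, 17, 16) 153.5
Y 268.5 182.7 16.9 (258, 166, 21, 34) 555.0
Y 5.1 175.0 21.6 (0, 154, 26, 43) 575.0
Y 33.5 134.0 18.6 (17, 116, 34, 37) 552.5
Y 61.5 103.5 12.7 (49, 95, 26, 15) 108.0
Y 380.0 63.5 12.5 (370, 53, 21, 21) 337.5
Y 4.1 73.7 21.7 (0, 52, 26, 44) 677.5
Y 406.5 57.5 20.1 (395, 40, 26, 37) 648.0
Y 356.1 53.1 18.9 (346, 35, 22, 37) 620.0
Y 188.2 45.2 12.5 (178, 34, 21, 21) 301.0
Y 100.5 48.0 15.5 (92, 34, 19, 28) 167.0
Y 30.8 46.9 15.5 (16, 32, 31, 29) 528.0
Y 114.0 38.0 24.7 (93, 23, 45, 39) 739.0
Y 210.0 39.0 19.7 (198, 22, 23, 35) 564.5
Y 558.0 29.5 10.5 (552, 19, 8, 22) 79.5
Y 161.2 37.0 20.4 (141, 17, 36, 35) 725.5
Y 540.7 17.3 25.1 (522, 0, 38, 40) 906.0
Y 509.0 16.0 23.3 (492, 0, 35, 37) 806.0
Y 478.5 15.5 21.2 (463, 0, 31, 35) 717.0
Y 448.7 14.3 19.5 (434, 0, 29, 32) 636.5
Y 202.5 3.0 10.0 (193, 0, 20, 11) 161.0
Y 178.5 2.0 9.7 (169, 0, 20, 9) 124.0
Y 155.0 1.0 9.1 (146, 0, 19, 7) 83.5
```

View pics/crop1.png

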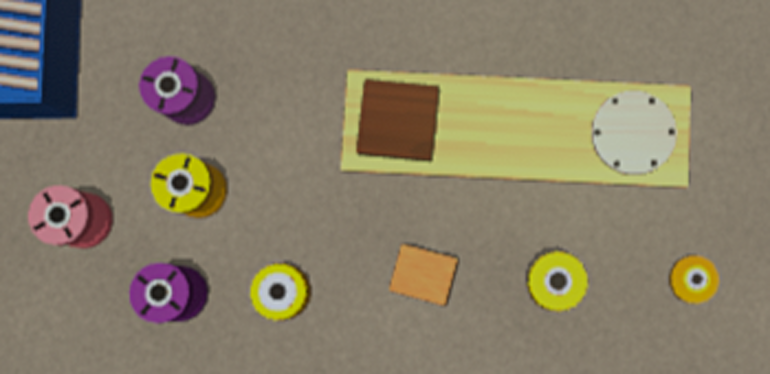

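The crop confirms it: the yellow slotted hourglass is at crop (180,183), the tall roller with the small bore at (558,281), and the short roller with the broad white face at (277,292). Next I'll measure centres from the bores.

```bash
python3 - <<'E'
from meas import *
c=cam('top'); s=cam('scene')
g=cv2.cvtColor(c['frame'],cv2.COLOR_RGB2GRAY).astype(float)
def bore(g,u,v,r=4):
    P=g[v-r:v+r+1,u-r:u+r+1]; w=np.clip(np.percentile(P,70)-P,0,None); 
    yy,xx=np.mgrid[v-r:v+r+1,u-r:u+r+1]; return (w*xx).sum()/w.sum(),(w*yy).sum()/w.sum()
for n,u,v,z in[('tall',313,257,84),('short',186,262,34),('waist',141,213,72),('bell',376,257,28),('tin',476,198,70)]:
    b=bore(g,u,v); X=ray(c,*b,z); Xb=ray(c,*b,0)
    print(n,np.round(b,1),X.round(1),'proj in scene',np.round(proj(s,X),1),'reach',np.hypot(*X[:2]).round(), 'base px',np.round(proj(c,[X[0],X[1],0]),1))
def rect(lo,hi,z,box):
    hsv=cv2.cvtColor(c['frame'],cv2.COLOR_RGB2HSV); m=cv2.inRange(hsv,lo,hi); k=np.zeros_like(m); x0,y0,x1,y1=box; k[y0:y1,x0:x1]=m[y0:y1,x0:x1]
    k=cv2.morphologyEx(k,cv2.MORPH_OPEN,np.ones((3,3)))
    ct=max(cv2.findContours(k,cv2.RETR_EXTERNAL,cv2.CHAIN_APPROX_NONE)[0],key=cv2.contourArea)
    W=np.array([ray(c,*(p[0]),z)[:2] for p in ct],np.float32)
    # contour runs through pixel centres: sizes read ~1px short
    return cv2.minAreaRect(W),W
B=rect((20,60,100),(35,200,255),12,(205,150,390,225))[0];print('board',B)
K=rect((0,100,50),(18,255,140),32,(215,155,270,215))[0];print('block',K)
F,W=rect((0,0,140),(179,60,255),20,(320,160,376,220));print('flange',F,cv2.minEnclosingCircle(W))
C=rect((8,100,120),(18,255,255),45,(235,235,275,275))[0];print('carton',C)
U=rect((0,0,150),(179,255,255),10,(410,230,460,272))[0];print('ubolt',U)
for a in(K,F): print(np.round(proj(s,[*a[0],25]),1))
print('mid',(np.array(K[0])+np.array(F[0]))/2,'sep',np.linalg.norm(np.array(K[0])-np.array(F[0])))
gs=cv2.cvtColor(s['frame'],cv2.COLOR_RGB2GRAY).astype(float)
big=cv2.resize(s['frame'][150:270,200:430,::-1],None,fx=3.4,fy=3.4,interpolation=cv2.INTER_CUBIC); cv2.imwrite('pics/crop2.png',big)
E
```

```text
tall [313.3 257.4] [440.7  -0.9  84. ] proj in scene [267.6 173.7] reach 441.0 base px [311.4 258.3]
short [185.6 262.1] [433.5 285.4  34. ] proj in scene [367.5 198.4] reach 519.0 base px [188.7 262.3]
waist [141.2 212.5] [542.9 378.1  72. ] proj in scene [401.5 225.2] reach 662.0 base px [150.4 216.1]
bell [376.3 256.6] [ 442.7 -146.4   28. ] proj in scene [220.8 180.7] reach 466.0 base px [374.1 257. ]
tin [476.9 198.1] [ 568.5 -364.5   70. ] proj in scene [130.7 191.2] reach 675.0 base px [465.4 202.5]
board ((605.10107421875, 38.653411865234375), (370.5227355957031, 112.4599380493164), 86.623046875)
block ((611.8464965820312, 162.34207153320312), (79.2863540649414, 78.72738647460938), 84.13092803955078)
flange ((599.0147094726562, -86.19676208496094), (85.99385070800781, 87.40443420410156), 88.88158416748047) ((598.3046264648438, -86.74664306640625), 45.076866149902344)
carton ((449.5345153808594, 134.64117431640625), (59.62562561035156, 50.24314880371094), 74.48834991455078)
ubolt ((451.8884582519531, -272.7322082519531), (63.42692947387695, 57.33844757080078), 89.5922622680664)
[313.6 243.7]
[224.7 225.1]
mid [605.43060303  38.07265472] sep 248.86985871474624
```

View pics/crop2.png

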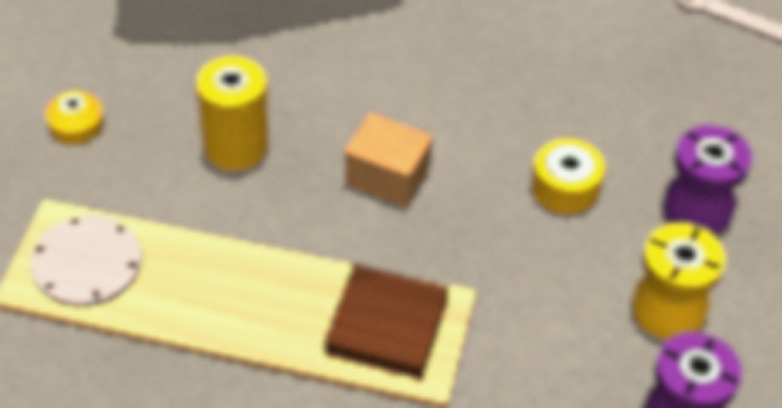

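The scene crop puts the bores at tall (267.9,173.2), short (367.6,197.9), waisted (401.2,224.7) and bell (221.2,180.6). Those fall within 0.6 px of the projected top-view points. Board length (370.5) and block-flange separation (249) also agree with the given sizes.

I'll place the short roller first, since a standing tall roller would crowd the gripper body there.

Request:
{"op": "jog_arm", "data": {
  "series": [
    [0.8,1,0,0,0,0,0.1],
    [0.8,1,0,0,0,0,0.1],
    [0.8,1,0,0,0,0,0.1],
    [0.8,1,0,0,0,0,0.1],
    [0.8,1,0,0,0,0,0.1]
  ],
  "grip_force": 20
}}

```text
clock: 0.72
eef_pos: [235.9, -409.4, 213.8]
eef_rot: [3.142, -0.001, 0.256]
wrist_force: [0.3, -0.7, -0.1]
finger_gap: 84.5
finger_force: 0.0
```

Request:
{"op": "jog_arm", "data": {
  "series": [
    [0.8,1,0,0,0,0,0.1],
    [0.8,1,0,0,0,0,0.1],
    [0.8,1,0,0,0,0,0.1],
    [0.8,1,0,0,0,0,0.1],
    [0.8,1,0,0,0,0,0.1]
  ]
}}

```text
clock: 1.13
eef_pos: [331.6, -289.9, 213.6]
eef_rot: [3.142, -0.001, 0.256]
wrist_force: [-0.1, 0.3, 0.3]
finger_gap: 84.4
finger_force: 0.0
```

Request:
{"op": "jog_arm", "data": {
  "series": [
    [0.85,1,0,0,0,0,0.1],
    [0.85,1,0,0,0,0,0.1],
    [0.85,1,0,0,0,0,0.1],
    [0.85,1,0,0,0,0,0.1],
    [0.85,1,0,0,0,0,0.1]
  ]
}}

```text
clock: 1.55
eef_pos: [433.9, -169.9, 213.4]
eef_rot: [-3.141, -0.001, 0.256]
wrist_force: [0.0, -0.2, -0.1]
finger_gap: 84.4
finger_force: 0.0
```

Request:
{"op": "jog_arm", "data": {
  "series": [
    [0,1,0,0,0,0,0.1],
    [0,1,0,0,0,0,0.1],
    [0,1,0,0,0,0,0.1],
    [0,1,0,0,0,0,0.1]
  ]
}}

```text
clock: 1.88
eef_pos: [431.3, -49.2, 213.6]
eef_rot: [-3.141, -0.0, 0.256]
wrist_force: [0.0, -0.5, -0.1]
finger_gap: 84.5
finger_force: 0.0
```

Request:
{"op": "jog_arm", "data": {
  "series": [
    [0,1,0,0,0,0,0.1],
    [0,1,0,0,0,0,0.1],
    [0,1,0,0,0,0,0.1],
    [0,1,0,0,0,0,0.1]
  ]
}}

```text
clock: 2.22
eef_pos: [431.6, 70.7, 213.5]
eef_rot: [-3.141, -0.0, 0.256]
wrist_force: [0.6, -1.1, -0.0]
finger_gap: 84.5
finger_force: 0.0
```

Request:
{"op": "jog_arm", "data": {
  "series": [
    [0,1,0,0,0,0,0.1],
    [0,1,0,0,0,0,0.1],
    [0,1,0,0,0,0,0.1],
    [0,1,0,0,0,0,0.1]
  ]
}}

```text
clock: 2.55
eef_pos: [431.9, 190.4, 213.3]
eef_rot: [-3.141, -0.0, 0.256]
wrist_force: [-0.8, -0.7, 1.1]
finger_gap: 84.9
finger_force: 0.0
```

Request:
{"op": "jog_arm", "data": {
  "series": [
    [0,0.82,0,0,0,0,0.1],
    [0,0.82,0,0,0,0,0.1],
    [0,0.82,0,0,0,0,0.1],
    [0,0.82,0,0,0,0,0.1],
    [0,0.82,0,0,0,0,0.1],
    [0,0.82,0,0,0,0,0.1],
    [0,0.82,0,0,0,0,0.1],
    [0,0.82,0,0,0,0,0.1]
  ]
}}

```text
clock: 3.22
eef_pos: [432.0, 284.7, 213.6]
eef_rot: [3.142, -0.0, 0.251]
wrist_force: [-0.2, 0.7, -0.2]
finger_gap: 84.8
finger_force: 0.0
```

Request:
{"op": "jog_arm", "data": {
  "series": [
    [0.01,0,-0.8,0,0,0,0.1],
    [0.01,0,-0.8,0,0,0,0.1],
    [0.01,0,-0.8,0,0,0,0.1],
    [0.01,0,-0.8,0,0,0,0.1]
  ]
}}

```text
clock: 3.55
eef_pos: [431.5, 284.4, 114.3]
eef_rot: [3.14, 0.006, 0.252]
wrist_force: [-0.9, 0.8, 0.8]
finger_gap: 84.4
finger_force: 0.0
```

Request:
{"op": "jog_arm", "data": {
  "series": [
    [0,0,-0.3,0,0,0,0.1],
    [0,0,-0.6,0,0,0,0.1],
    [0,0,-0.87,0,0,0,0.1],
    [0,0,-0.87,0,0,0,0.1],
    [0,0,-0.87,0,0,0,0.1],
    [0,0,-0.87,0,0,0,0.1]
  ]
}}

```text
clock: 4.05
eef_pos: [433.9, 286.2, 15.2]
eef_rot: [-3.141, -0.002, 0.253]
wrist_force: [-0.1, -0.1, 0.9]
finger_gap: 84.3
finger_force: 0.0
```

Request:
{"op": "jog_arm", "data": {
  "series": [
    [0,0,0,0,0,0,0.5],
    [0,0,0,0,0,0,0.5],
    [0,0,0,0,0,0,0.5],
    [0,0,0,0,0,0,0.5],
    [0,0,0,0,0,0,0.5],
    [0,0,0,0,0,0,0.5],
    [0,0,0,0,0,0,0.5],
    [0,0,0,0,0,0,0.5]
  ]
}}

```text
clock: 4.72
eef_pos: [432.9, 286.0, 13.5]
eef_rot: [-3.141, -0.0, 0.253]
wrist_force: [-2.0, -1.8, 7.0]
finger_gap: 57.7
finger_force: 20.0
```

Request:
{"op": "jog_arm", "data": {
  "series": [
    [0,0,0.3,0,0,0,0.5],
    [0,0,0.6,0,0,0,0.5],
    [0,0,0.85,0,0,0,0.5],
    [0,0,0.85,0,0,0,0.5]
  ]
}}

```text
clock: 5.05
eef_pos: [434.8, 287.1, 120.7]
eef_rot: [-3.139, -0.008, 0.253]
wrist_force: [0.7, -0.1, 0.1]
finger_gap: 57.2
finger_force: 20.0
```

Request:
{"op": "jog_arm", "data": {
  "series": [
    [0.2,-0.28,0,0,0,0,0.5],
    [0.4,-0.55,0,0,0,0,0.5],
    [0.6,-0.82,0,0,0,0,0.5],
    [0.72,-1,0,0,0,0,0.5],
    [0.72,-1,0,0,0,0,0.5]
  ]
}}

```text
clock: 5.47
eef_pos: [521.0, 162.2, 114.2]
eef_rot: [3.141, 0.001, 0.249]
wrist_force: [0.1, 0.0, 0.2]
finger_gap: 57.3
finger_force: 20.0
```

Request:
{"op": "jog_arm", "data": {
  "series": [
    [0.2,-0.28,0,0,0,0,0.5],
    [0.4,-0.55,0,0,0,0,0.5],
    [0.6,-0.82,0,0,0,0,0.5],
    [0.72,-1,0,0,0,0,0.5],
    [0.72,-1,0,0,0,0,0.5]
  ]
}}

```text
clock: 5.88
eef_pos: [607.0, 42.2, 113.9]
eef_rot: [3.141, 0.001, 0.249]
wrist_force: [-1.3, 0.6, -0.6]
finger_gap: 58.0
finger_force: 20.0
```

Request:
{"op": "jog_arm", "data": {
  "series": [
    [0,-0.06,0,0,0,0,0.5],
    [0,-0.06,0,0,0,0,0.5],
    [0,-0.06,0,0,0,0,0.5],
    [0,-0.06,0,0,0,0,0.5],
    [0,-0.06,0,0,0,0,0.5]
  ]
}}

```text
clock: 6.3
eef_pos: [605.3, 39.5, 115.2]
eef_rot: [-3.142, -0.0, 0.254]
wrist_force: [0.2, -0.5, -1.1]
finger_gap: 57.7
finger_force: 20.0
```

Request:
{"op": "jog_arm", "data": {
  "series": [
    [0,-0.01,-0.2,0,0,0,0.5],
    [0,-0.01,-0.4,0,0,0,0.5],
    [0,-0.01,-0.55,0,0,0,0.5],
    [0,-0.01,-0.65,0,0,0,0.5],
    [0,-0.01,-0.72,0,0,0,0.5],
    [0,-0.01,-0.74,0,0,0,0.5],
    [0,-0.01,-0.74,0,0,0,0.5],
    [0,-0.01,-0.74,0,0,0,0.5]
  ]
}}

```text
clock: 6.97
eef_pos: [606.1, 37.6, 27.2]
eef_rot: [3.141, -0.001, 0.253]
wrist_force: [0.1, -0.8, -1.3]
finger_gap: 57.8
finger_force: 20.0
```

Request:
{"op": "jog_arm", "data": {
  "series": [
    [0,0,0,0,0,0,0.5],
    [0,0,0,0,0,0,0.1],
    [0,0,0,0,0,0,0.1],
    [0,0,0,0,0,0,0.1],
    [0,0,0,0,0,0,0.1],
    [0,0,0,0,0,0,0.1]
  ]
}}

```text
clock: 7.47
eef_pos: [605.6, 37.5, 26.4]
eef_rot: [3.142, -0.0, 0.253]
wrist_force: [-0.7, -0.5, 0.2]
finger_gap: 83.9
finger_force: 0.0
```

Request:
{"op": "jog_arm", "data": {
  "series": [
    [0,0,0.2,0,0,0,0.1],
    [0,0,0.4,0,0,0,0.1],
    [0,0,0.7,0,0,0,0.1],
    [0,0,1,0,0,0,0.1],
    [0,0,1,0,0,0,0.1]
  ]
}}

```text
clock: 7.88
eef_pos: [608.1, 37.5, 153.7]
eef_rot: [3.139, -0.01, 0.253]
wrist_force: [0.9, 0.2, 1.9]
finger_gap: 84.9
finger_force: 0.0
```

Request:
{"op": "jog_arm", "data": {
  "series": [
    [-0.68,-0.16,0.2,0,0,0,0.1],
    [-0.68,-0.16,0.2,0,0,0,0.1],
    [-0.68,-0.16,0.2,0,0,0,0.1],
    [-0.68,-0.16,0.2,0,0,0,0.1]
  ]
}}

```text
clock: 8.22
eef_pos: [523.2, 18.0, 171.4]
eef_rot: [3.141, -0.002, 0.252]
wrist_force: [0.6, 0.3, 0.5]
finger_gap: 84.7
finger_force: 0.0
```

Request:
{"op": "jog_arm", "data": {
  "series": [
    [-0.69,-0.16,0,0,0,0,0.1],
    [-0.69,-0.16,0,0,0,0,0.1],
    [-0.69,-0.16,0,0,0,0,0.1],
    [-0.69,-0.16,0,0,0,0,0.1],
    [-0.69,-0.16,0,0,0,0,0.1],
    [-0.69,-0.16,0,0,0,0,0.1]
  ]
}}

```text
clock: 8.72
eef_pos: [442.7, -0.7, 170.4]
eef_rot: [3.141, -0.001, 0.253]
wrist_force: [-0.1, -0.2, -0.5]
finger_gap: 84.8
finger_force: 0.0
```

Request:
{"op": "jog_arm", "data": {
  "series": [
    [-0.01,0,-0.3,0,0,0,0.1],
    [-0.01,0,-0.6,0,0,0,0.1],
    [-0.01,0,-0.6,0,0,0,0.1],
    [-0.01,0,-0.6,0,0,0,0.1]
  ]
}}

```text
clock: 9.05
eef_pos: [440.1, -0.7, 97.8]
eef_rot: [-3.14, 0.003, 0.253]
wrist_force: [-0.1, 0.0, 1.1]
finger_gap: 84.8
finger_force: 0.0
```

Request:
{"op": "jog_arm", "data": {
  "series": [
    [0,0,-0.25,0,0,0,0.1],
    [0,0,-0.45,0,0,0,0.1],
    [0,0,-0.45,0,0,0,0.1],
    [0,0,-0.45,0,0,0,0.1],
    [0,0,-0.45,0,0,0,0.1]
  ]
}}

```text
clock: 9.47
eef_pos: [441.5, -1.0, 46.5]
eef_rot: [3.141, -0.003, 0.253]
wrist_force: [0.4, 0.9, 1.3]
finger_gap: 84.7
finger_force: 0.0
```

Request:
{"op": "jog_arm", "data": {
  "series": [
    [0,0,0,0,0,0,0.5],
    [0,0,0,0,0,0,0.5],
    [0,0,0,0,0,0,0.5],
    [0,0,0,0,0,0,0.5],
    [0,0,0,0,0,0,0.5],
    [0,0,0,0,0,0,0.5],
    [0,0,0,0,0,0,0.5],
    [0,0,0,0,0,0,0.5]
  ],
  "grip_force": 25
}}

```text
clock: 10.13
eef_pos: [440.2, -0.9, 44.7]
eef_rot: [3.142, -0.0, 0.253]
wrist_force: [-1.6, 0.2, 6.9]
finger_gap: 57.5
finger_force: 25.0
```

```bash
python3 - <<'E'
from meas import *
c=cam('top'); save(c,'top1.png'); cv2.imwrite('pics/crop3.png',cv2.resize(c['frame'][130:300,100:460,::-1],None,fx=2.2,fy=2.2,interpolation=cv2.INTER_CUBIC))
E
```

```text
(no output)
```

View pics/crop3.png

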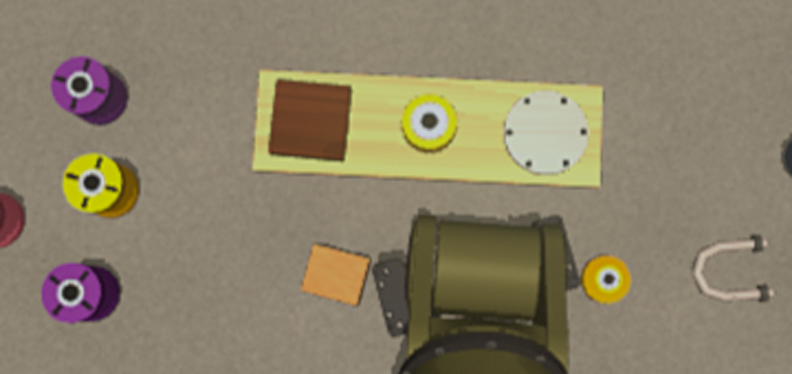

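The crop shows the short roller standing at crop (429,121), mid-board, and the fingers round the tall roller. The carton and bell haven't moved. Next is the tall roller to the block.

Request:
{"op": "jog_arm", "data": {
  "series": [
    [0,0,0.25,0,0,0,0.5],
    [0,0,0.5,0,0,0,0.5],
    [0,0,0.7,0,0,0,0.5],
    [0,0,0.85,0,0,0,0.5],
    [0,0,0.85,0,0,0,0.5]
  ]
}}

```text
clock: 10.6
eef_pos: [441.2, -1.0, 149.2]
eef_rot: [3.14, -0.005, 0.253]
wrist_force: [0.6, 0.1, -2.3]
finger_gap: 57.6
finger_force: 25.0
```

Request:
{"op": "jog_arm", "data": {
  "series": [
    [0.15,0.14,0,0,0,0,0.5],
    [0.35,0.33,0,0,0,0,0.5],
    [0.55,0.52,0,0,0,0,0.5],
    [0.72,0.68,0,0,0,0,0.5]
  ]
}}

```text
clock: 10.93
eef_pos: [527.0, 82.0, 144.5]
eef_rot: [-3.141, 0.002, 0.253]
wrist_force: [-0.1, -0.2, -2.6]
finger_gap: 57.7
finger_force: 25.0
```

Request:
{"op": "jog_arm", "data": {
  "series": [
    [0.2,0.19,0,0,0,0,0.5],
    [0.4,0.38,0,0,0,0,0.5],
    [0.55,0.52,0,0,0,0,0.5],
    [0.65,0.62,0,0,0,0,0.5],
    [0.72,0.68,0,0,0,0,0.5],
    [0.72,0.68,0,0,0,0,0.5],
    [0.72,0.68,0,0,0,0,0.5],
    [0.72,0.68,0,0,0,0,0.5]
  ]
}}

```text
clock: 11.6
eef_pos: [612.0, 161.7, 145.1]
eef_rot: [3.142, 0.002, 0.253]
wrist_force: [0.1, -0.1, -3.3]
finger_gap: 57.7
finger_force: 25.0
```

Request:
{"op": "jog_arm", "data": {
  "series": [
    [0,0.01,-0.15,0,0,0,0.5],
    [0,0.01,-0.3,0,0,0,0.5],
    [0,0.01,-0.42,0,0,0,0.5],
    [0,0.01,-0.51,0,0,0,0.5],
    [0,0.01,-0.55,0,0,0,0.5],
    [0,0.01,-0.565,0,0,0,0.5],
    [0,0.01,-0.565,0,0,0,0.5],
    [0,0.01,-0.565,0,0,0,0.5]
  ]
}}

```text
clock: 12.27
eef_pos: [613.1, 163.5, 79.3]
eef_rot: [3.142, -0.001, 0.253]
wrist_force: [-0.1, -0.3, -2.4]
finger_gap: 57.6
finger_force: 25.0
```

Request:
{"op": "jog_arm", "data": {
  "series": [
    [0,0,0,0,0,0,0.5],
    [0,0,0,0,0,0,0.1],
    [0,0,0,0,0,0,0.1],
    [0,0,0,0,0,0,0.1],
    [0,0,0,0,0,0,0.1],
    [0,0,0,0,0,0,0.1]
  ]
}}

```text
clock: 12.77
eef_pos: [612.8, 163.5, 78.6]
eef_rot: [3.142, -0.0, 0.253]
wrist_force: [-0.2, 0.0, -0.2]
finger_gap: 83.8
finger_force: 0.0
```

Request:
{"op": "jog_arm", "data": {
  "series": [
    [0,0,0.2,0,0,0,0.1],
    [0,0,0.4,0,0,0,0.1],
    [0,0,0.7,0,0,0,0.1],
    [0,0,1,0,0,0,0.1],
    [0,0,1,0,0,0,0.1]
  ]
}}

```text
clock: 13.18
eef_pos: [614.9, 164.0, 206.4]
eef_rot: [3.141, -0.011, 0.253]
wrist_force: [1.1, 0.7, 1.8]
finger_gap: 84.4
finger_force: 0.0
```

Request:
{"op": "jog_arm", "data": {
  "series": [
    [-0.47,-0.86,0,0,0,0,0.1],
    [-0.47,-0.86,0,0,0,0,0.1],
    [-0.47,-0.86,0,0,0,0,0.1],
    [-0.47,-0.86,0,0,0,0,0.1]
  ]
}}

```text
clock: 13.52
eef_pos: [554.5, 56.4, 198.7]
eef_rot: [3.141, 0.0, 0.25]
wrist_force: [1.0, 0.4, -0.1]
finger_gap: 84.4
finger_force: 0.0
```

Request:
{"op": "jog_arm", "data": {
  "series": [
    [-0.47,-0.86,0,0,0,0,0.1],
    [-0.47,-0.86,0,0,0,0,0.1],
    [-0.47,-0.86,0,0,0,0,0.1],
    [-0.47,-0.86,0,0,0,0,0.1]
  ]
}}

```text
clock: 13.85
eef_pos: [498.2, -46.4, 198.7]
eef_rot: [3.141, 0.0, 0.25]
wrist_force: [-0.0, 0.1, 0.3]
finger_gap: 84.6
finger_force: 0.0
```

Request:
{"op": "jog_arm", "data": {
  "series": [
    [-0.47,-0.86,0,0,0,0,0.15],
    [-0.47,-0.86,0,0,0,0,0.15],
    [-0.47,-0.86,0,0,0,0,0.15],
    [-0.47,-0.86,0,0,0,0,0.15],
    [-0.47,-0.86,0,0,0,0,0.15],
    [-0.47,-0.86,0,0,0,0,0.15]
  ]
}}

```text
clock: 14.35
eef_pos: [444.2, -145.6, 198.5]
eef_rot: [3.142, -0.0, 0.253]
wrist_force: [0.1, 0.4, -0.6]
finger_gap: 79.6
finger_force: 0.0
```

```bash
python3 - <<'E'
from meas import *
c=cam('top'); save(c,'top2.png'); cv2.imwrite('pics/crop4.png',cv2.resize(c['frame'][130:300,100:460,::-1],None,fx=2.2,fy=2.2,interpolation=cv2.INTER_CUBIC))
g=cv2.cvtColor(c['frame'],cv2.COLOR_RGB2GRAY).astype(float)
def bore(X):
    u,v=np.round(proj(c,X)).astype(int); r=4
    for _ in range(2):
        P=g[v-r:v+r+1,u-r:u+r+1]; w=np.clip(np.percentile(P,70)-P,0,None)
        yy,xx=np.mgrid[v-r:v+r+1,u-r:u+r+1]; a,b=(w*xx).sum()/w.sum(),(w*yy).sum()/w.sum(); u,v=int(round(a)),int(round(b))
    return (round(a,1),round(b,1)),ray(c,a,b,X[2]).round(1)
print('tall',bore([612,163,116]),'short',bore([605,38,46]))
E
```

```text
tall ((np.float64(236.1), np.float64(176.1)), array([614.1, 162.9, 116. ])) short ((np.float64(294.7), np.float64(184.5)), array([607.2,  36.9,  46. ]))
```

View pics/crop4.png

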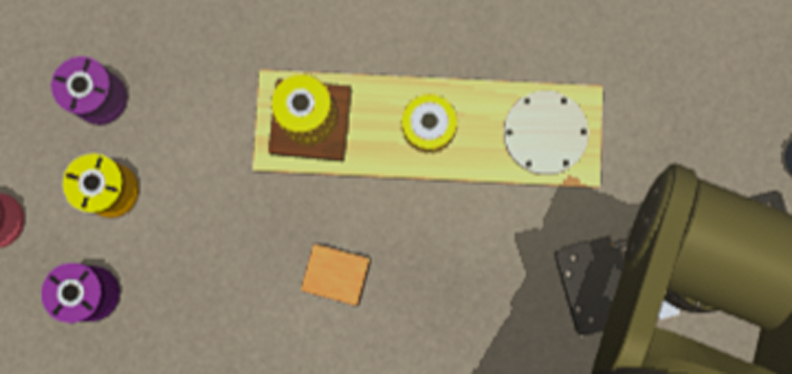

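The tall roller stands at crop (301,103), measured at (614,163) against the block at (612,163). The short roller is at (607,37) against (605,38). Both are good, so I'll fetch the bell.

Request:
{"op": "jog_arm", "data": {
  "series": [
    [-0.01,-0.007,-0.3,0,0,0,0.15],
    [-0.01,-0.007,-0.6,0,0,0,0.15],
    [-0.01,-0.007,-0.75,0,0,0,0.15],
    [-0.01,-0.007,-0.75,0,0,0,0.15]
  ]
}}

```text
clock: 14.73
eef_pos: [441.2, -145.1, 104.9]
eef_rot: [-3.138, 0.005, 0.255]
wrist_force: [0.9, -0.2, -0.3]
finger_gap: 80.3
finger_force: 0.0
```

Request:
{"op": "jog_arm", "data": {
  "series": [
    [0,0,-0.25,0,0,0,0.15],
    [0,0,-0.5,0,0,0,0.15],
    [0,0,-0.7,0,0,0,0.15],
    [0,0,-0.8,0,0,0,0.15],
    [0,0,-0.8,0,0,0,0.15],
    [0,0,-0.8,0,0,0,0.15],
    [0,0,-0.8,0,0,0,0.15]
  ]
}}

```text
clock: 15.32
eef_pos: [443.6, -147.0, 14.0]
eef_rot: [3.14, -0.002, 0.253]
wrist_force: [0.7, 0.2, 1.2]
finger_gap: 80.0
finger_force: 0.0
```

Request:
{"op": "jog_arm", "data": {
  "series": [
    [0,0,0,0,0,0,0.6],
    [0,0,0,0,0,0,0.6],
    [0,0,0,0,0,0,0.6],
    [0,0,0,0,0,0,0.6],
    [0,0,0,0,0,0,0.6],
    [0,0,0,0,0,0,0.6],
    [0,0,0,0,0,0,0.6],
    [0,0,0,0,0,0,0.6]
  ],
  "grip_force": 15
}}

```text
clock: 15.98
eef_pos: [442.4, -147.0, 12.7]
eef_rot: [3.142, -0.0, 0.253]
wrist_force: [-1.5, 1.0, 4.7]
finger_gap: 49.2
finger_force: 15.0
```

Request:
{"op": "jog_arm", "data": {
  "series": [
    [0,0,0.25,0,0,0,0.6],
    [0,0,0.5,0,0,0,0.6],
    [0,0,0.75,0,0,0,0.6],
    [0,0,0.8,0,0,0,0.6]
  ]
}}

```text
clock: 16.32
eef_pos: [443.9, -147.6, 112.5]
eef_rot: [3.138, -0.005, 0.253]
wrist_force: [0.3, -0.5, 0.1]
finger_gap: 49.0
finger_force: 15.0
```

Request:
{"op": "jog_arm", "data": {
  "series": [
    [0.1,0.2,0.25,0,0,0,0.6],
    [0.2,0.4,0.5,0,0,0,0.6],
    [0.33,0.6,0.55,0,0,0,0.6],
    [0.475,0.86,0.55,0,0,0,0.6]
  ]
}}

```text
clock: 16.65
eef_pos: [500.6, -43.4, 176.4]
eef_rot: [3.14, -0.003, 0.251]
wrist_force: [0.9, -0.3, 0.1]
finger_gap: 49.0
finger_force: 15.0
```

Request:
{"op": "jog_arm", "data": {
  "series": [
    [0.12,0.22,0,0,0,0,0.6],
    [0.24,0.44,0,0,0,0,0.6],
    [0.36,0.66,0,0,0,0,0.6],
    [0.475,0.86,0,0,0,0,0.6]
  ]
}}

```text
clock: 16.98
eef_pos: [556.7, 61.2, 173.5]
eef_rot: [-3.141, 0.001, 0.253]
wrist_force: [-0.4, 0.1, 0.2]
finger_gap: 49.4
finger_force: 15.0
```

Request:
{"op": "jog_arm", "data": {
  "series": [
    [0.12,0.22,0,0,0,0,0.6],
    [0.24,0.44,0,0,0,0,0.6],
    [0.35,0.64,0,0,0,0,0.6],
    [0.44,0.8,0,0,0,0,0.6],
    [0.475,0.86,0,0,0,0,0.6],
    [0.475,0.86,0,0,0,0,0.6],
    [0.475,0.86,0,0,0,0,0.6],
    [0.475,0.86,0,0,0,0,0.6]
  ]
}}

```text
clock: 17.65
eef_pos: [613.0, 161.4, 174.3]
eef_rot: [3.141, 0.0, 0.252]
wrist_force: [0.1, -0.3, -1.1]
finger_gap: 49.0
finger_force: 15.0
```

Request:
{"op": "jog_arm", "data": {
  "series": [
    [0,0.012,-0.1,0,0,0,0.6],
    [0,0.012,-0.2,0,0,0,0.6],
    [0,0.012,-0.28,0,0,0,0.6],
    [0,0.012,-0.34,0,0,0,0.6],
    [0,0.012,-0.365,0,0,0,0.6],
    [0,0.012,-0.375,0,0,0,0.6],
    [0,0.012,-0.375,0,0,0,0.6],
    [0,0.012,-0.375,0,0,0,0.6]
  ]
}}

```text
clock: 18.32
eef_pos: [613.5, 164.1, 129.7]
eef_rot: [3.142, -0.0, 0.253]
wrist_force: [-0.7, -0.0, -0.8]
finger_gap: 49.3
finger_force: 15.0
```

Request:
{"op": "jog_arm", "data": {
  "series": [
    [0,0,0,0,0,0,0.6],
    [0,0,0,0,0,0,0.6],
    [0,0,0,0,0,0,0.1],
    [0,0,0,0,0,0,0.1],
    [0,0,0,0,0,0,0.1],
    [0,0,0,0,0,0,0.1],
    [0,0,0,0,0,0,0.1],
    [0,0,0,0,0,0,0.1]
  ]
}}

```text
clock: 18.98
eef_pos: [613.4, 164.1, 129.5]
eef_rot: [-3.142, -0.0, 0.253]
wrist_force: [-0.4, -0.4, 0.6]
finger_gap: 83.5
finger_force: 0.0
```

Request:
{"op": "jog_arm", "data": {
  "series": [
    [0,0,0.15,0,0,0,0.1],
    [0,0,0.4,0,0,0,0.1],
    [0,0,0.65,0,0,0,0.1],
    [0,0,0.65,0,0,0,0.1],
    [0,0,0.65,0,0,0,0.1]
  ]
}}

```text
clock: 19.4
eef_pos: [613.9, 164.2, 209.2]
eef_rot: [3.141, -0.003, 0.253]
wrist_force: [-0.1, -0.0, -0.4]
finger_gap: 84.6
finger_force: 0.0
```

Request:
{"op": "jog_arm", "data": {
  "series": [
    [-0.29,0.9,0,0,0,0,0.1],
    [-0.29,0.9,0,0,0,0,0.1],
    [-0.29,0.9,0,0,0,0,0.1],
    [-0.29,0.9,0,0,0,0,0.1]
  ]
}}

```text
clock: 19.73
eef_pos: [576.2, 276.7, 206.0]
eef_rot: [-3.141, 0.002, 0.257]
wrist_force: [-0.1, 0.8, -0.3]
finger_gap: 84.5
finger_force: 0.0
```

Request:
{"op": "jog_arm", "data": {
  "series": [
    [-0.29,0.89,0,0,0,0,0.1],
    [-0.29,0.89,0,0,0,0,0.1],
    [-0.29,0.89,0,0,0,0,0.1],
    [-0.29,0.89,0,0,0,0,0.1],
    [-0.29,0.89,0,0,0,0,0.1],
    [-0.29,0.89,0,0,0,0,0.1],
    [-0.29,0.89,0,0,0,0,0.1]
  ]
}}

```text
clock: 20.32
eef_pos: [544.3, 377.6, 207.0]
eef_rot: [3.141, 0.001, 0.251]
wrist_force: [0.7, 0.8, -0.1]
finger_gap: 84.3
finger_force: 0.0
```

```bash
python3 - <<'E'
from meas import *
c=cam('top'); s=cam('scene')
a=cv2.resize(c['frame'][130:300,100:400,::-1],None,fx=1.6,fy=1.6,interpolation=cv2.INTER_CUBIC)
b=cv2.resize(s['frame'][120:290,180:480,::-1],None,fx=1.6,fy=1.6,interpolation=cv2.INTER_CUBIC)
cv2.imwrite('pics/crop5.png',np.vstack([a,b]))
E
```

```text
(no output)
```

View pics/crop5.png

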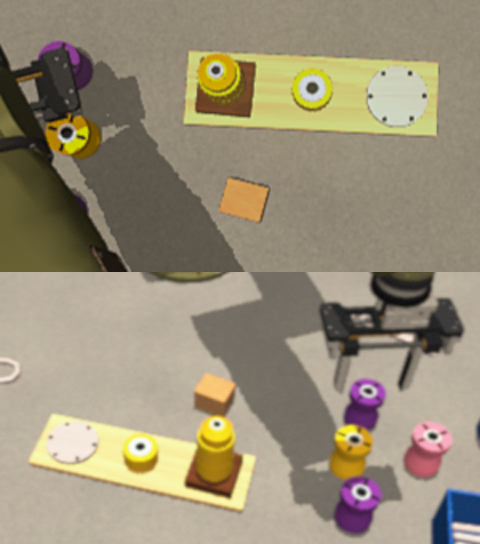

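The bell sits on the tall roller, at top half (218,72) and lower half (216,428), and it is upright. The gripper is above the yellow waisted roller. I'll grip its top rim.

Request:
{"op": "jog_arm", "data": {
  "series": [
    [-0.01,0,-0.3,0,0,0,0.1],
    [-0.01,0,-0.55,0,0,0,0.1],
    [-0.01,0,-0.7,0,0,0,0.1],
    [-0.01,0,-0.7,0,0,0,0.1],
    [-0.01,0,-0.7,0,0,0,0.1]
  ]
}}

```text
clock: 20.83
eef_pos: [542.8, 378.3, 123.4]
eef_rot: [3.141, 0.001, 0.252]
wrist_force: [0.5, -0.5, 1.1]
finger_gap: 84.6
finger_force: 0.0
```

Request:
{"op": "jog_arm", "data": {
  "series": [
    [0,0,-0.25,0,0,0,0.1],
    [0,0,-0.45,0,0,0,0.1],
    [0,0,-0.58,0,0,0,0.1],
    [0,0,-0.58,0,0,0,0.1],
    [0,0,-0.58,0,0,0,0.1],
    [0,0,-0.58,0,0,0,0.1]
  ]
}}

```text
clock: 21.33
eef_pos: [543.7, 379.4, 56.5]
eef_rot: [-3.141, -0.003, 0.253]
wrist_force: [-0.1, 0.3, -0.3]
finger_gap: 84.2
finger_force: 0.0
```

Request:
{"op": "jog_arm", "data": {
  "series": [
    [0,0,0,0,0,0,0.5],
    [0,0,0,0,0,0,0.5],
    [0,0,0,0,0,0,0.5],
    [0,0,0,0,0,0,0.5],
    [0,0,0,0,0,0,0.5],
    [0,0,0,0,0,0,0.5],
    [0,0,0,0,0,0,0.5],
    [0,0,0,0,0,0,0.5]
  ],
  "grip_force": 20
}}

```text
clock: 22.0
eef_pos: [542.7, 379.0, 54.3]
eef_rot: [-3.141, -0.001, 0.253]
wrist_force: [-0.7, -0.7, 5.2]
finger_gap: 59.3
finger_force: 20.0
```

Request:
{"op": "jog_arm", "data": {
  "series": [
    [0,0,0.2,0,0,0,0.5],
    [0,0,0.45,0,0,0,0.5],
    [0,0,0.7,0,0,0,0.5],
    [0,0,1,0,0,0,0.5],
    [0,0,1,0,0,0,0.5]
  ]
}}

```text
clock: 22.42
eef_pos: [544.3, 380.1, 181.2]
eef_rot: [-3.139, -0.009, 0.253]
wrist_force: [0.2, 0.5, -0.5]
finger_gap: 59.2
finger_force: 20.0
```

Request:
{"op": "jog_arm", "data": {
  "series": [
    [-0.1,0,0.2,0,0,0,0.5],
    [-0.2,0,0.4,0,0,0,0.5],
    [-0.3,0,0.5,0,0,0,0.5],
    [-0.3,0,0.5,0,0,0,0.5],
    [-0.3,0,0.5,0,0,0,0.5]
  ]
}}

```text
clock: 22.83
eef_pos: [506.5, 379.0, 233.4]
eef_rot: [-3.142, -0.0, 0.253]
wrist_force: [0.3, 0.6, -3.5]
finger_gap: 58.8
finger_force: 20.0
```

Request:
{"op": "jog_arm", "data": {
  "series": [
    [0,-0.15,0,0,0,0,0.5],
    [0,-0.4,0,0,0,0,0.5],
    [0,-0.7,0,0,0,0,0.5],
    [0,-1,0,0,0,0,0.5]
  ]
}}

```text
clock: 23.17
eef_pos: [506.3, 257.4, 231.4]
eef_rot: [3.141, 0.003, 0.253]
wrist_force: [1.0, -0.0, -2.3]
finger_gap: 59.0
finger_force: 20.0
```

Request:
{"op": "jog_arm", "data": {
  "series": [
    [0,-0.25,0,0,0,0,0.5],
    [0,-0.5,0,0,0,0,0.5],
    [0,-0.75,0,0,0,0,0.5],
    [0,-1,0,0,0,0,0.5]
  ]
}}

```text
clock: 23.5
eef_pos: [506.4, 137.0, 231.9]
eef_rot: [-3.142, 0.003, 0.252]
wrist_force: [0.6, 0.1, -2.2]
finger_gap: 59.4
finger_force: 20.0
```

Request:
{"op": "jog_arm", "data": {
  "series": [
    [0.1,-0.25,0,0,0,0,0.5],
    [0.2,-0.5,0,0,0,0,0.5],
    [0.3,-0.75,0,0,0,0,0.5],
    [0.4,-1,0,0,0,0,0.5]
  ]
}}

```text
clock: 23.83
eef_pos: [554.9, 16.8, 231.9]
eef_rot: [-3.141, 0.002, 0.252]
wrist_force: [0.2, -0.1, -1.7]
finger_gap: 59.3
finger_force: 20.0
```

Request:
{"op": "jog_arm", "data": {
  "series": [
    [0.1,-0.25,0,0,0,0,0.5],
    [0.2,-0.5,0,0,0,0,0.5],
    [0.28,-0.7,0,0,0,0,0.5],
    [0.34,-0.82,0,0,0,0,0.5],
    [0.37,-0.88,0,0,0,0,0.5],
    [0.37,-0.88,0,0,0,0,0.5],
    [0.37,-0.88,0,0,0,0,0.5],
    [0.37,-0.88,0,0,0,0,0.5]
  ]
}}

```text
clock: 24.5
eef_pos: [598.7, -85.8, 233.3]
eef_rot: [-3.141, 0.001, 0.254]
wrist_force: [-0.5, 0.6, -2.1]
finger_gap: 59.1
finger_force: 20.0
```

Request:
{"op": "jog_arm", "data": {
  "series": [
    [0,-0.01,-0.2,0,0,0,0.5],
    [0,-0.01,-0.45,0,0,0,0.5],
    [0,-0.01,-0.65,0,0,0,0.5],
    [0,-0.01,-0.75,0,0,0,0.5],
    [0,-0.01,-0.75,0,0,0,0.5]
  ]
}}

```text
clock: 24.92
eef_pos: [597.8, -86.9, 141.4]
eef_rot: [-3.14, 0.004, 0.254]
wrist_force: [0.1, 0.2, -2.6]
finger_gap: 59.5
finger_force: 20.0
```

Request:
{"op": "jog_arm", "data": {
  "series": [
    [0,0,-0.15,0,0,0,0.5],
    [0,0,-0.3,0,0,0,0.5],
    [0,0,-0.42,0,0,0,0.5],
    [0,0,-0.51,0,0,0,0.5],
    [0,0,-0.56,0,0,0,0.5],
    [0,0,-0.57,0,0,0,0.5],
    [0,0,-0.57,0,0,0,0.5],
    [0,0,-0.57,0,0,0,0.5]
  ]
}}

```text
clock: 25.58
eef_pos: [599.5, -88.0, 76.6]
eef_rot: [3.141, -0.001, 0.253]
wrist_force: [0.2, -0.2, -2.6]
finger_gap: 59.5
finger_force: 20.0
```

Request:
{"op": "jog_arm", "data": {
  "series": [
    [0,0.008,-0.015,0,0,0,0.5],
    [0,0.008,-0.015,0,0,0,0.5],
    [0,0.008,-0.015,0,0,0,0.5],
    [0,0.008,-0.015,0,0,0,0.5]
  ]
}}

```text
clock: 25.92
eef_pos: [599.4, -87.0, 74.3]
eef_rot: [3.141, -0.001, 0.253]
wrist_force: [1.7, 0.4, 2.8]
finger_gap: 59.2
finger_force: 20.0
```

Request:
{"op": "jog_arm", "data": {
  "series": [
    [0,0,0,0,0,0,0.1],
    [0,0,0,0,0,0,0.1],
    [0,0,0,0,0,0,0.1],
    [0,0,0,0,0,0,0.1],
    [0,0,0,0,0,0,0.1],
    [0,0,0,0,0,0,0.1]
  ]
}}

```text
clock: 26.42
eef_pos: [598.9, -87.0, 73.6]
eef_rot: [-3.142, 0.0, 0.253]
wrist_force: [0.2, 0.9, -0.3]
finger_gap: 84.6
finger_force: 0.0
```

Request:
{"op": "jog_arm", "data": {
  "series": [
    [0,0,0.2,0,0,0,0.1],
    [0,0,0.5,0,0,0,0.1],
    [0,0,0.8,0,0,0,0.1],
    [0,0,1,0,0,0,0.1],
    [0,0,1,0,0,0,0.1]
  ]
}}

```text
clock: 26.83
eef_pos: [600.7, -87.3, 199.5]
eef_rot: [3.138, -0.008, 0.253]
wrist_force: [1.3, -0.3, -0.1]
finger_gap: 84.1
finger_force: 0.0
```

Request:
{"op": "jog_arm", "data": {
  "series": [
    [-0.9,-1,0.2,0,0,0,0.1],
    [-0.9,-1,0.2,0,0,0,0.1],
    [-0.9,-1,0.2,0,0,0,0.1],
    [-0.9,-1,0.2,0,0,0,0.1],
    [-0.9,-1,0.2,0,0,0,0.1]
  ]
}}

```text
clock: 27.25
eef_pos: [487.9, -210.8, 218.4]
eef_rot: [3.14, -0.0, 0.249]
wrist_force: [0.2, -0.9, 0.5]
finger_gap: 84.6
finger_force: 0.0
```

Request:
{"op": "jog_arm", "data": {
  "series": [
    [-0.8,-1,0,0,0,0,0.1],
    [-0.8,-1,0,0,0,0,0.1],
    [-0.8,-1,0,0,0,0,0.1],
    [-0.8,-1,0,0,0,0,0.1],
    [-0.8,-1,0,0,0,0,0.1],
    [-0.8,-1,0,0,0,0,0.1],
    [-0.8,-1,0,0,0,0,0.1]
  ]
}}

```text
clock: 27.83
eef_pos: [395.3, -326.4, 217.3]
eef_rot: [-3.141, 0.0, 0.253]
wrist_force: [0.6, -0.1, 0.7]
finger_gap: 84.2
finger_force: 0.0
```

```bash
python3 - <<'E'
from meas import *
c=cam('top'); s=cam('scene')
a=cv2.resize(c['frame'][130:300,100:480,::-1],None,fx=1.6,fy=1.6,interpolation=cv2.INTER_CUBIC)
b=cv2.resize(s['frame'][120:300,100:480,::-1],None,fx=1.6,fy=1.6,interpolation=cv2.INTER_CUBIC)
cv2.imwrite('pics/crop6.png',np.vstack([a,b]))
for n,q in(('top',c),('scene',s)):
  g=cv2.cvtColor(q['frame'],cv2.COLOR_RGB2GRAY).astype(float)
  def bore(X,r=3):
    u,v=np.round(proj(q,X)).astype(int)
    for _ in range(2):
        P=g[v-r:v+r+1,u-r:u+r+1]; w=np.clip(np.percentile(P,70)-P,0,None)
        yy,xx=np.mgrid[v-r:v+r+1,u-r:u+r+1]; a,b=(w*xx).sum()/w.sum(),(w*yy).sum()/w.sum(); u,v=int(round(a)),int(round(b))
    return ray(q,a,b,X[2]).round(1)
  print(n,'bell',bore([613,163,144]),'short',bore([605,38,46]),'waist',bore([599,-87,92]))
E
```

```text
top bell [614.4 163.4 144. ] short [607.2  37.   46. ] waist [600. -88.  92.]
scene bell [610.6 162.1 144. ] short [603.2  35.7  46. ] waist [596.3 -89.   92. ]
```

View pics/crop6.png

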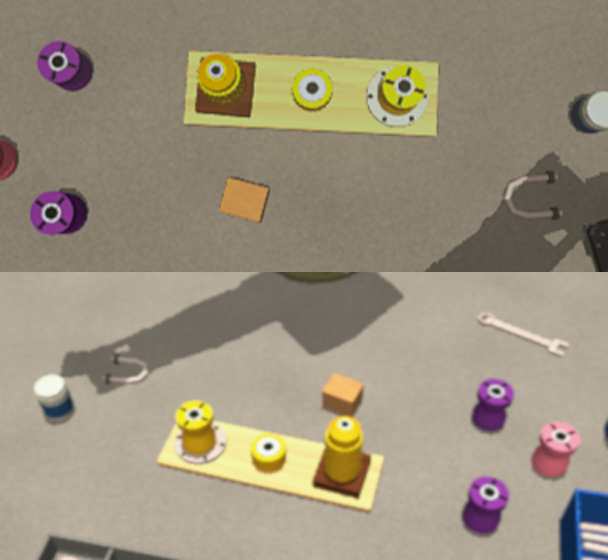

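All four parts stand within about 3 mm of their targets, with the waisted roller on the flange at top half (404,88), lower half (194,414). The carton, tin and U-bolt are where they were, and the arm is clear.

```bash
python3 -c "
from cell import manip
print(manip.sign_off())"
```

```text
the job is handed in; nothing more can be done
None
```

The sample set is on the board and handed in at about 28 s; the judge returned no verdict, but the last camera check had every part within about 3 mm of its target, the bystanders unmoved and the gripper clear.

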